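# Slacken the unmarked arbor nut in the vice

### The arm

A 6-joint arm with a two-finger parallel gripper is mounted at the origin on the work surface. World frame = base frame: x ahead of the robot, y to its left, z up, the work surface at z = 0. Lengths are in m, angles in rad, forces in N, time in s.
With the tool pointing down it reaches from about 0.275 to 1 m from the base axis. Payload 8.4 kg.
Tool frame: the origin (TCP) lies on the centre line of the jaws, within the pads' length; the fingertips stand 17 mm ahead of it and the grasp point (between the pads) lies 2 mm behind it (bot.tcp_to_tips is the y of the fingertips in the tool frame, in m); y points along the fingers, z is the direction in which the jaws open and shut, and the axes are right-handed (so a half turn about y gives the same grasp; the last joint's range is limited). The gripper opens to 85 mm and grips with 20 to 120 N. Pads are 22 mm wide; open, the fingers measure 114 mm over their backs; the gripper's body (76 mm by 85 mm) begins 54 mm behind the grasp point. The pads swing forward as they close: fully open they stand 13 mm farther back than shut.
Start: joints at [1.243, 0.353, 1.633, -0, 1.155, -0.002], TCP at [0.2, 0.592, 0.248] pointing down, gripper open.
Joint ranges: [-2.63, 2.63], [-0.92, 2.1], [0.06, 2.66], [-1.3, 4.44], [0, 2.69], [-3.02, 3.02]. Speed limits (rad/s): [2.22, 2.22, 2.79, 3.14, 3.14, 3.14].

### API

Orientations are given as a unit quaternion [x, y, z, w].
In Python, from workcell import bot, hand, kinematics, get_obs, vision, hand_in gives the robot as it stands. The module is installed in compiled form; this text tells all that it offers. Calls block until the motion is done:
- bot.reach(position, orientation): joint-space move of the TCP to a pose.
- bot.servo_line(position, ori=None, velocity=0.15): straight line of the TCP; ori=None keeps the orientation; velocity is the mean speed in m/s.
- bot.goto_joints(angles): joint-space move.
- hand.move_gripper(opening, strength=None): finger opening in m; strength is the grip in N (None keeps the last); returns when the fingers have stopped.
- bot.dwell(seconds).
- kinematics.solve_ik(position, orientation): joint angles nearest the present ones, or None.
- get_obs(): the state.
- vision.read_camera(name): name is "scene" or "top" or "wrist"; returns a dict with "frame" (400x640x3 uint8, red, green, blue), "intrinsics" (3x3 intrinsics, pixels), "view" (4x4, takes a point from world to camera coordinates). Camera axes: x right, y down, z forward; pixel columns grow to the right and rows downward; lengths in m; the calibration is good to about 2 mm. A picture is of the moment at which its call begins. There is no depth.
A pose or a line that the arm cannot do raises bot.IKError and nothing moves.
- hand_in(): hands the job in, once; it reports no verdict.
The state is a dict: "time_s": time; "joint_pos": joint angles; "joint_vel": joint speeds; "joint_efforts": joint torques, N m; "position": TCP position; "orientation": TCP orientation; "wrist_force": force on the tool from outside, world axes, zero at the start; "ft_torque": the same for the moment, N m; "gripper_width": finger opening in m.
Only numpy, scipy, OpenCV 4.12 (cv2) and the standard library are available. Lean on these libraries where they do the work, as an engineer would, in place of code of your own. Each camera call takes 0.05 s, during which the arm holds its last target.

### The job

The brass nut holding the worn wheel on the grinder arbor in the vice has to be slackened with the ring spanner, but nobody knows which hand its thread is: set the spanner fully home on the nut, first feel it gently but clearly the ordinary way (anticlockwise seen from above), and if it firms up instead of giving, do not force it but undo it the other way by an eighth of a turn or a little more. Never heave so hard that the arbor slips round in the leather-lined jaws, and keep off the brittle wheel. Then lift the spanner off, lay it back flat on its wooden rest the way it lay, let go, and leave the other things on the bench alone.

Things in the scene. Friction and masses are not known exactly. Their poses are not given: they have to be found in the camera images.
- spanner_ring (a point): Steel ring spanner, loose, about 0.22 kg, lightly oiled, 195 mm long, lying flat on the rest. This point is the middle of its ring, half-way up. x points from handle to ring, so the handle runs to -x; z is up. The ring is 16 mm tall, 49 mm across, with a plain six-sided hole right through, 31.5 mm across the flats; x is square to a pair of those flats.
- spanner_grip (a point): Where to hold the spanner: middle of the handle bar, 105 mm from the ring's centre, same level. The bar is 14 mm wide, 12 mm tall, and runs from 22 to 171 mm from the ring's centre; on the rest it is free underneath from 20 to 135 mm (the rest's base board lies 24 mm below the bar). Axes as spanner_ring.
- rest_ring (a point): Wooden rest, fixed to the bench: a 215 x 75 mm base board with two cross battens, that carry the ring and the tail of the handle. This point, 38 mm above the bench, is where the middle of the ring is when the spanner lies properly on the rest; the handle then runs along this point's -x axis.
- nut_mid (a point): Brass hex nut on the arbor, 30 mm across flats, 18 mm tall, top 4 mm tapered; the 19 mm threaded stub stands 14 mm above it. This point: on the axis, 190 mm above the bench, 8 mm above the steel flange under the nut; fully home, the ring rests on that flange with its middle here. x is square to a pair of flats: the spanner fits every 60 degrees, 6 to 8 degrees of play each way. Turns with the nut.
- nut (a joint): How far the nut has come undone on its thread, rad: 0 is tight, growing as it is slackened, whichever hand the thread is. It cannot be tightened below 0. It gives at about 0.55 N m about its axis (4 to 5.5 N square to the handle at spanner_grip, the rest as twist of the hand) and then turns on with the same drag, staying where it is left.
- arbor (a joint): Twist of the arbor in the leather-lined vice jaws, rad, about the vertical, positive anticlockwise seen from above, 0 when unloaded. The jaws give springily, 18 N m per rad; beyond 0.07 rad (1.26 N m about the axis, 8 to 12 N at spanner_grip) the arbor slips and is scored. Readings are good to about 0.01 rad only.
- wheel: Worn reddish grinding wheel, 150 mm across, 20 mm thick, clamped under the nut between two 64 mm steel flanges; brittle. Its origin is the centre of its underside, 156 mm above the bench; the upper flange is on top of it, 6 mm thick.
- vice: Grey iron bench vice, fixed, 130 mm high, with leather-lined jaws 115 mm wide that hold the arbor's shank upright. Origin on the bench right below the arbor; its screw and cross handle stick out 170 mm to its +x, its anvil 125 mm to its -x.
- spare_wheel: Spare pale grinding wheel lying flat, 150 mm across, 20 mm thick; leave alone.
- spare_flange: Spare steel flange, 64 mm ring, 6 mm thick, lying flat; leave alone.
- small_nut: Small dark nut, 24 mm across flats; leave alone.
- small_spanner: Small dark spanner, 180 mm long, 8 mm thick, too small for the nut; leave alone.
- mallet: Wooden mallet lying on its side, 320 mm long, head 85 mm high; leave alone.
- chisel: Wood chisel, 260 mm long, 28 mm high; leave alone.
- compound_bar: Green bar of honing compound, 90 x 35 x 30 mm; leave alone.
Not all that is in view belongs to the job. Leave any blue or turquoise look-alike of the part that bears spanner_ring alone.

How it is judged:
By the outcome, as a careful person would: the job done as asked, in the order asked, and still so for the second after the job is handed in, with the robot touching nothing.
It also fails if it takes over 69 s, if anything falls off the work surface, if the arm or the gripper's body presses on something with over 40 N, if the wrist force passes 120 N, or if a joint passes its speed limit or range.

## Working session

There is one attempt and no reset: what is moved stays moved. The work goes in short steps, each a Python script; the robot and the scene stay as the last script left them, time stands still between calls to the robot, and variables do not carry over. Pictures are saved under pics/ and viewed, and the job is handed in when it is done.

```bash
mkdir -p pics
python3 - <<'E'
from workcell import bot,hand,kinematics,get_obs,vision
import cv2,numpy as np
np.set_printoptions(precision=4,suppress=True)
for n in ["scene","top","wrist"]:
    c=vision.read_camera(n); cv2.imwrite(f"pics/a_{n}.png",c["frame"][:,:,::-1]); print(n,c["intrinsics"],c["view"])
print(get_obs())
E
```

```text
scene [[461.6388   0.     319.4048]
 [  0.     461.6388 204.0607]
 [  0.       0.       1.    ]] [[ 0.7214  0.6925  0.0036 -0.3664]
 [ 0.5272 -0.5457 -0.6513 -0.1653]
 [-0.4491  0.4718 -0.7588  1.6295]
 [ 0.      0.      0.      1.    ]]
top [[364.7924   0.     319.8418]
 [  0.     364.7924 200.7383]
 [  0.       0.       1.    ]] [[-0.0141 -0.9999  0.0053 -0.006 ]
 [-0.9932  0.0134 -0.1157  0.528 ]
 [ 0.1156 -0.0069 -0.9933  1.3741]
 [ 0.      0.      0.      1.    ]]
wrist [[313.1026   0.     326.4796]
 [  0.     313.1026 197.1119]
 [  0.       0.       1.    ]] [[ 0.32    0.9474 -0.0012 -0.6246]
 [ 0.9057 -0.3055  0.2937 -0.0384]
 [ 0.2779 -0.095  -0.9559  0.3784]
 [ 0.      0.      0.      1.    ]]
{'time_s': 0.15, 'joint_pos': array([ 1.2426,  0.3535,  1.6339, -0.    ,  1.1552, -0.0024]), 'joint_vel': array([-0.0016, -0.0016, -0.004 , -0.0009,  0.0011,  0.0004]), 'joint_efforts': array([  0.0002, -60.5646, -34.2337,  -0.0001,   0.0062,   0.    ]), 'position': array([0.1999, 0.5918, 0.2477]), 'orientation': array([ 0.6981, -0.1147,  0.1146, -0.6974]), 'wrist_force': array([-0.2146,  0.5643, -0.4523]), 'ft_torque': array([-0.0135, -0.0512,  0.0195]), 'gripper_width': 0.08549303441430206}
```

View pics/a_scene.png

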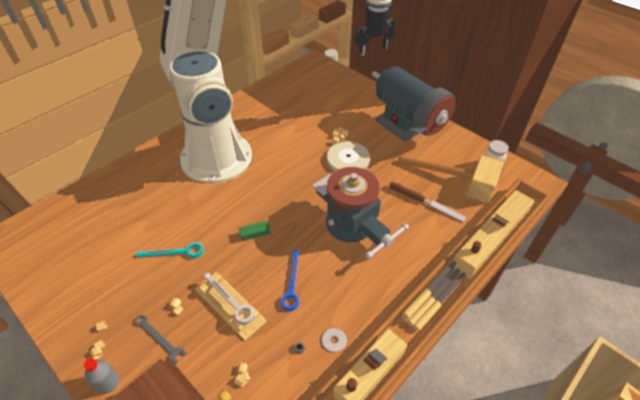

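View pics/a_top.png

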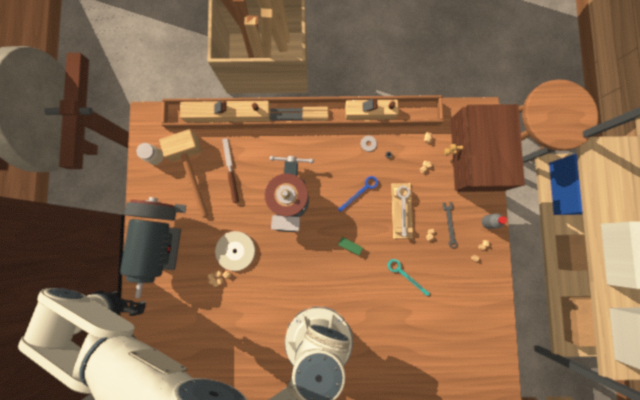

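View pics/a_wrist.png

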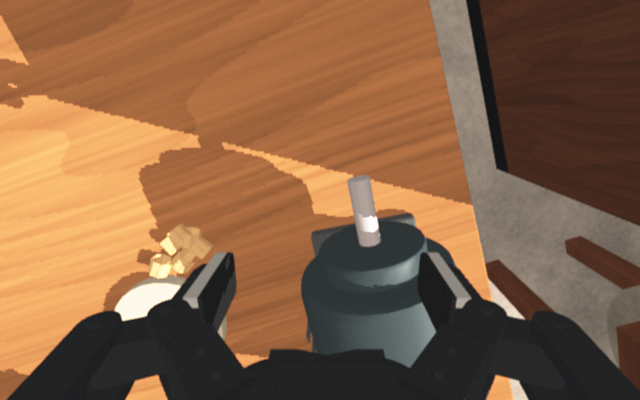

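The steel spanner lies on the rest, at about (403,205) in the top view. The nut is on the vice at about (287,195). I'll write helpers and look at both with the wrist camera.

```bash
cat > h.py <<'E'
from workcell import bot,hand,kinematics,get_obs,vision
import cv2,numpy as np
from scipy.spatial.transform import Rotation as R
np.set_printoptions(precision=4,suppress=True)
def ray(c,u,v):
    K,V=c["intrinsics"],c["view"]; d=V[:3,:3].T@np.linalg.inv(K)@np.array([u,v,1.]); o=-V[:3,:3].T@V[:3,3]; return o,d
def onz(c,u,v,z):
    o,d=ray(c,u,v); return o+d*(z-o[2])/d[2]
def proj(c,p):
    q=c["view"][:3,:3]@np.asarray(p)+c["view"][:3,3]; q=c["intrinsics"]@q; return q[:2]/q[2]
def down(a):
    """tool y down, tool z (jaw direction) horizontal at world angle a"""
    z=np.array([np.cos(a),np.sin(a),0]); y=np.array([0,0,-1.]); x=np.cross(y,z)
    return R.from_matrix(np.c_[x,y,z]).as_quat()
def snap(n,f,crop=None,s=1):
    c=vision.read_camera(n); im=c["frame"][:,:,::-1]
    if crop: x0,y0,x1,y1=crop; im=im[y0:y1,x0:x1]
    cv2.imwrite("pics/"+f,cv2.resize(im,None,fx=s,fy=s,interpolation=cv2.INTER_CUBIC)); return c
E
python3 - <<'E'
from h import *
c=snap("top","b_rest.png",(370,160,470,260),6)
print(onz(c,403,190,.038),onz(c,403,230,.038),onz(c,287,195,.19))
c=snap("scene","b_scene.png",(180,150,420,340),3.3)
q0=get_obs()["orientation"]; print(R.from_quat(q0).as_matrix())
o,d=ray(vision.read_camera("wrist"),326,197);print("cam pos",o,d)
E
```

```text
[ 0.5643 -0.3338  0.038 ] [ 0.4109 -0.3276  0.038 ] [0.5306 0.0997 0.19  ]
[[ 0.9474 -0.0002  0.3201]
 [-0.3201 -0.0006  0.9474]
 [ 0.     -1.     -0.0006]]
cam pos [0.1295 0.6161 0.3725] [ 0.2773 -0.0958 -0.956 ]
```

View pics/b_rest.png

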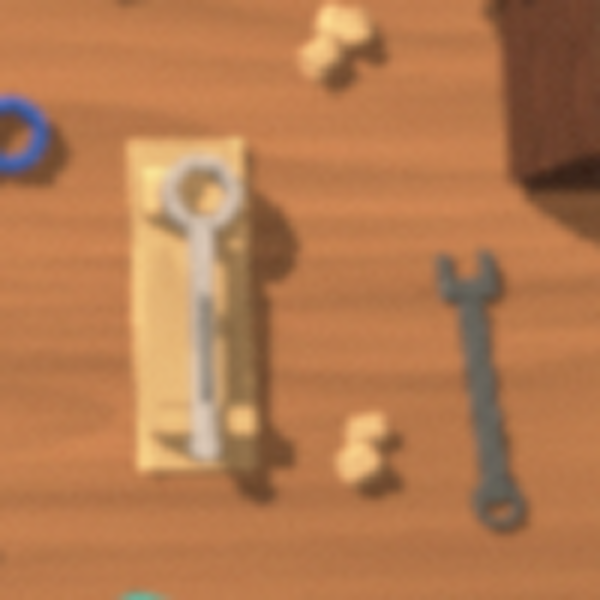

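View pics/b_scene.png

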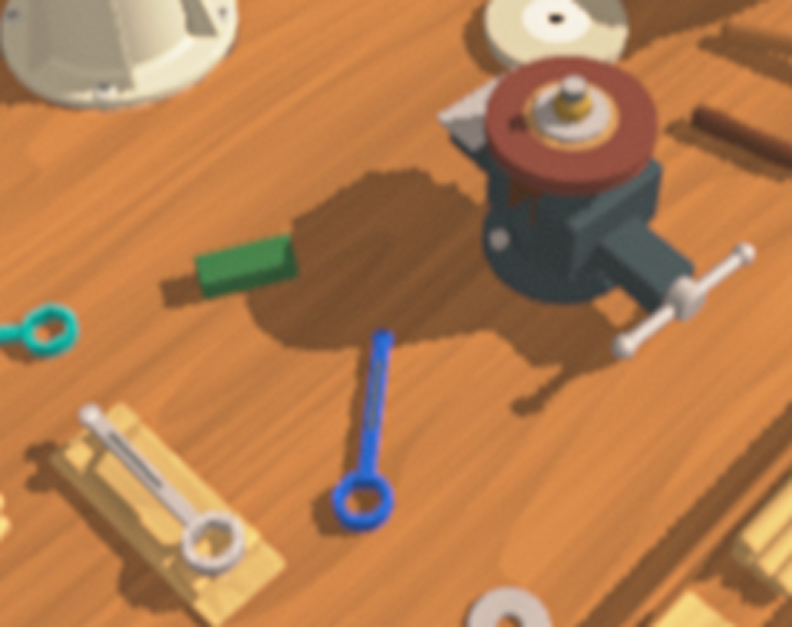

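The spanner ring is at about (0.565,-0.334) with its handle towards the base, and the nut is at about (0.53,0.10). I'll take wrist views of both from the same relative pose, so that calibration errors cancel.

Run:
```python
from h import *
off=np.array([-.09,0,.17])
a=np.pi/2
p=np.array([.531,.10,.19])+off
bot.reach(p,down(a)); c=snap("wrist","c_nut.png"); np.savez("cn.npz",**{k:c[k] for k in c}); 
print(get_obs()["position"],get_obs()["time_s"],proj(c,[.531,.1,.19]))
p=np.array([.565,-.334,.038])+off
bot.reach(p,down(a)); c=snap("wrist","c_ring.png"); np.savez("cr.npz",**{k:c[k] for k in c})
o=get_obs();print(o["position"],o["time_s"],proj(c,[.565,-.334,.038]),o["wrist_force"],o["joint_pos"])
```

```text
[0.441  0.1006 0.3598] 2.3667 [325.7646 264.2722]
[ 0.4757 -0.3332  0.2085] 4.1 [325.5536 263.3388] [0.4665 0.5432 0.0645] [-0.6137  0.3257  1.7691  0.0003  1.046  -2.1858]
```

View pics/c_nut.png

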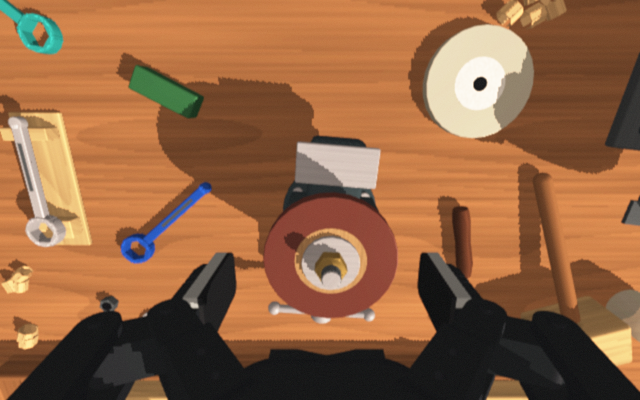

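View pics/c_ring.png

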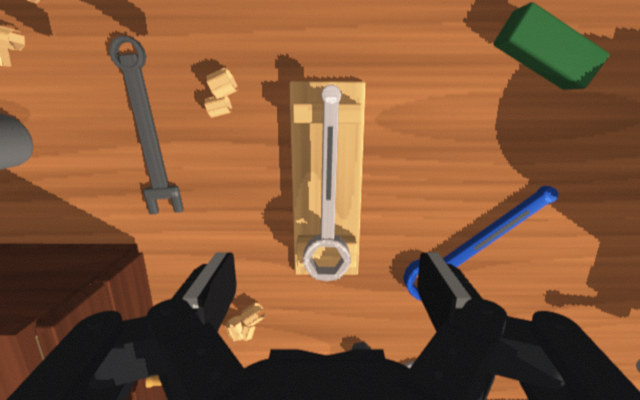

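The ring is at (327,260), in line with its handle. The nut's top face is near (331,265) with the stub in front of it. I'll zoom in on both.

Run:
```python
from h import *
for f,o,b in [("c_nut.png","d_nut.png",(275,215,395,305)),("c_ring.png","d_ring.png",(280,75,400,285))]:
    im=cv2.imread("pics/"+f);x0,y0,x1,y1=b;s=6 if "nut" in f else 2.8
    cv2.imwrite("pics/"+o,cv2.resize(im[y0:y1,x0:x1],None,fx=s,fy=s,interpolation=cv2.INTER_NEAREST))
```

```text
(no output)
```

View pics/d_nut.png

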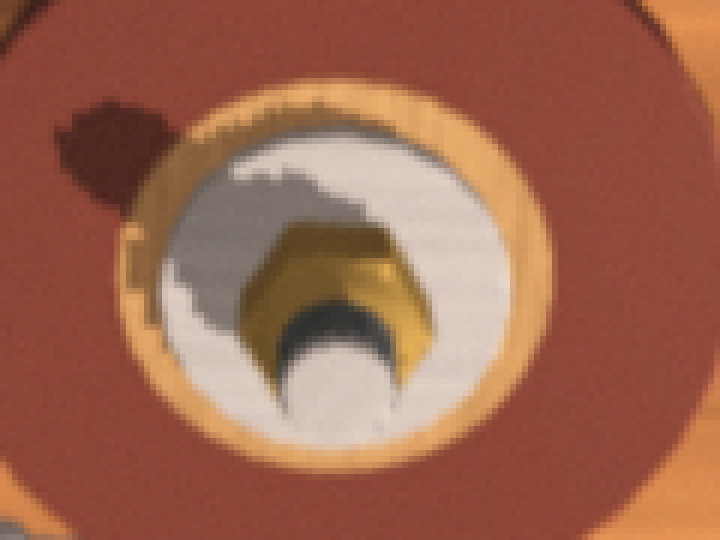

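View pics/d_ring.png

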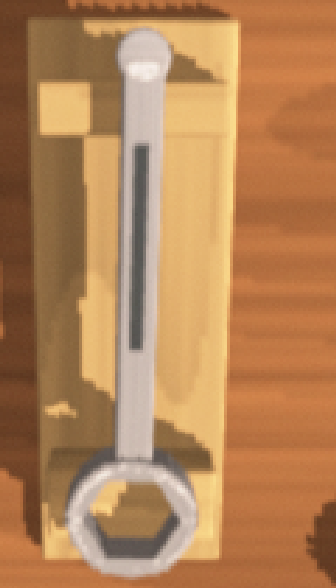

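The nut shows a flat roughly facing the robot, but it is small in the picture. I'll take closer views from overhead.

Run:
```python
from h import *
off=np.array([.045,0,.10]); a=np.pi/2
for nm,p in [("r",[.565,-.332,.038]),("n",[.531,.10,.19])]:
    bot.reach(np.array(p)+off+[0,0,.05],down(a)); bot.reach(np.array(p)+off,down(a)); bot.dwell(.2)
    c=snap("wrist",f"e_{nm}.png"); np.savez(f"e{nm}.npz",**c); print(get_obs()["position"],get_obs()["time_s"],proj(c,p))
    if nm=="n": bot.reach(np.array(p)+off+[0,0,.05],down(a))
    x0,y0,x1,y1=(240,50,420,180);cv2.imwrite(f"pics/e_{nm}z.png",cv2.resize(c["frame"][y0:y1,x0:x1,::-1],None,fx=4.4,fy=4.4,interpolation=cv2.INTER_NEAREST))
```

```text
[ 0.6107 -0.3326  0.1401] 5.275 [327.5096 142.2702]
[0.5769 0.1    0.2916] 7.5833 [326.347  142.0589]
```

View pics/e_nz.png

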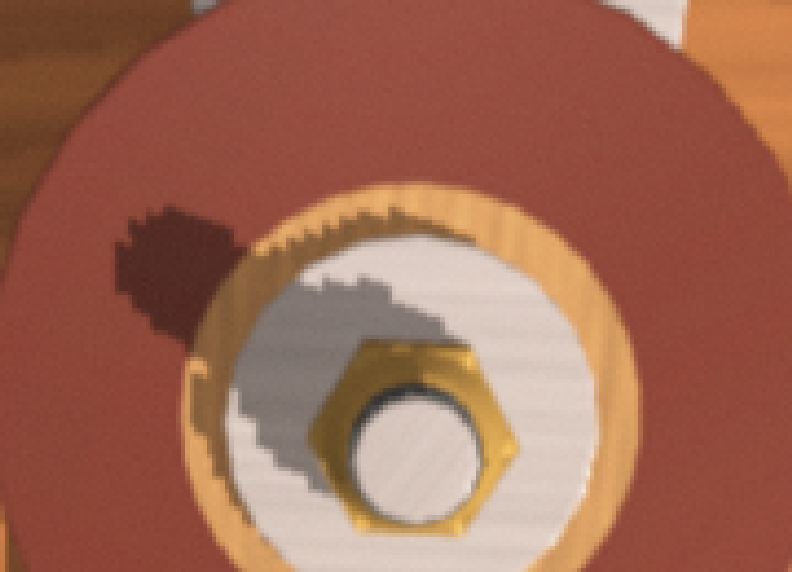

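View pics/e_rz.png

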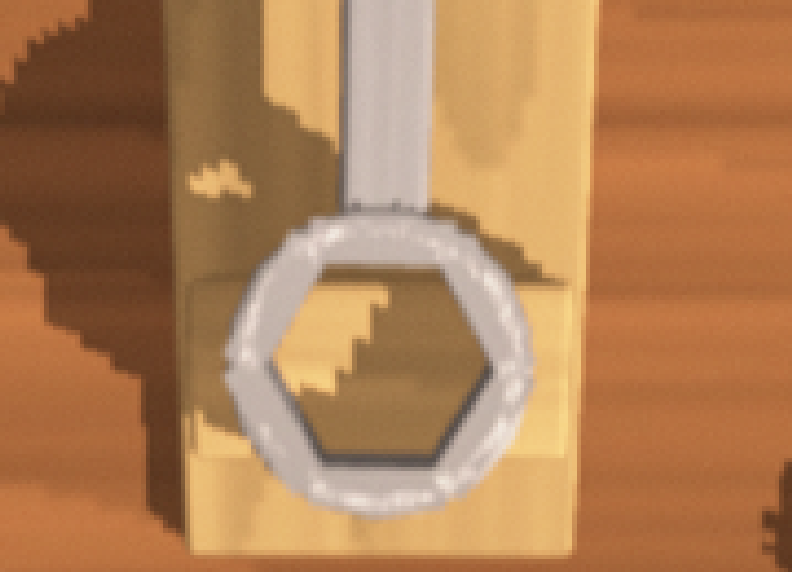

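View pics/e_r.png

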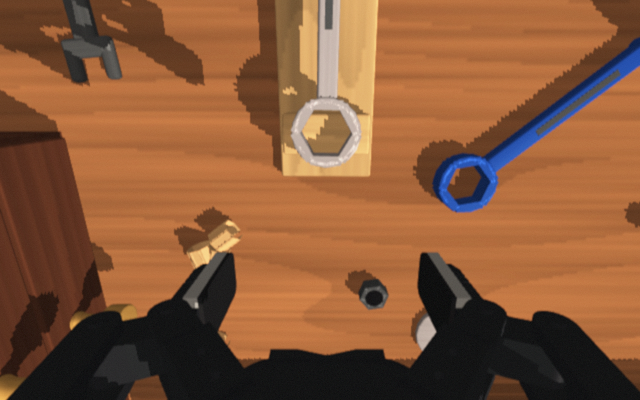

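The closer views show both hexes clearly (zoom scale 4.4). The nut's side vertices are at (308,440) and (519,450) and the stub centre is at (417,458). The ring's hole vertices are at (270,365) and (495,365). I'll convert these to positions.

Run:
```python
from h import *
n=np.load("en.npz"); r=np.load("er.npz")
Z=lambda c,x,y,z: onz(c,240+(x+.0)/4.4-.5+.11,50+y/4.4-.5+.11,z)
hsv=lambda c: cv2.cvtColor(c["frame"],cv2.COLOR_RGB2HSV)
# nut by brass mask
h=hsv(n);m=cv2.inRange(h,(18,130,40),(32,255,255)); m[:,:300]=0;m[:,370:]=0;m[:120]=0;m[180:]=0
m=cv2.morphologyEx(m,cv2.MORPH_OPEN,np.ones((2,2)))
cs=max(cv2.findContours(m,0,1)[0],key=cv2.contourArea); hull=cv2.convexHull(cs)
ap=cv2.approxPolyDP(hull,2.5,True)[:,0]; print("nut poly",ap.tolist(),cv2.contourArea(hull))
L=Z(n,308,440,.196);Rr=Z(n,519,450,.196); print("nut verts",L,Rr,"mid",(L+Rr)/2,"AC",np.linalg.norm(L-Rr),"ang",np.degrees(np.arctan2(-(Rr-L)[0],(Rr-L)[1])))
for a,b,z in [((362,340),(472,345),.182),((358,532),(462,534),.196)]:
    A=Z(n,*a,z);B=Z(n,*b,z);d=B-A;print("edge",A,B,np.linalg.norm(d),np.degrees(np.arctan2(-d[0],d[1])))
print("stub",Z(n,417,458,.214))
# flange: circle
# spanner
h=hsv(r); m=cv2.inRange(h,(0,0,110),(180,60,255)); m[:, :280]=0;m[:,375:]=0;m[176:]=0
cs=max(cv2.findContours(m,0,1)[0],key=cv2.contourArea)
mm=np.zeros_like(m);cv2.drawContours(mm,[cs],-1,255,-1)
pts=cs[:,0]; pr=pts[pts[:,1]>104]; (cx,cy),_,_=cv2.fitEllipse(pr.astype(np.float32)); print("outer ell",cv2.fitEllipse(pr.astype(np.float32)))
print("ring outer @.040",onz(r,cx,cy,.040))
hole=[(322,262),(447,262),(495,365),(440,468),(320,468),(270,365)]
H=np.array([Z(r,x,y,.046) for x,y in hole]);print("hole mean",H.mean(0)); 
for i in range(3): d=H[i+3]-H[i]; print(np.linalg.norm(d), np.degrees(np.arctan2(-d[0],d[1])))
# handle centerline by rows in both images, z=.044
def line(c,rows,x0,x1,z):
    h=hsv(c);P=[]
    for v in rows:
        s=np.where((h[v,x0:x1,1]<60)&(h[v,x0:x1,2]>110))[0]
        if len(s)>3: P.append(onz(c,x0+s.mean(),v,z)[:2])
    P=np.array(P);k=np.polyfit(P[:,0],P[:,1],1);print("handle y=k x+b",k,"deg",np.degrees(np.arctan(k[0])),"resid",(P[:,1]-np.polyval(k,P[:,0])).std(),P[:,0].min(),P[:,0].max());return k
k=line(r,range(35,94),305,350,.044);print("y at .565",np.polyval(k,.565))
cr=np.load("cr.npz");k=line(cr,range(205,236),310,350,.044);print(np.polyval(k,[.565,.46]))
k=line(cr,range(108,236),310,350,.044)
```

```text
nut poly [[346, 130], [357, 153], [345, 171], [338, 171], [331, 135], [336, 130]] 723.0
nut verts [0.5355 0.0882 0.196 ] [0.5371 0.122  0.196 ] mid [0.5363 0.1051 0.196 ] AC 0.033810349156052105 ang -2.736087767372075
edge [0.521  0.0967 0.182 ] [0.5218 0.1151 0.182 ] 0.018340084133924715 -2.5656708306445477
edge [0.5505 0.0961 0.196 ] [0.5508 0.1131 0.196 ] 0.01696713971700376 -1.1478081772929327
stub [0.5354 0.1052 0.214 ]
outer ell ((325.7833251953125, 131.6890411376953), (68.04199981689453, 69.14340209960938), 167.69091796875)
ring outer @.040 [ 0.5573 -0.3332  0.04  ]
hole mean [ 0.5576 -0.3327  0.046 ]
0.0366659137217024 -59.81909485970702
0.037396619514217626 -122.06534132291448
0.035159955135306335 179.99382290211665
handle y=k x+b [-0.0217 -0.3209] deg -1.2431247696224614 resid 0.00013249994112213287 0.4964747812542126 0.5314882943406388
y at .565 -0.33319126334099997
handle y=k x+b [-0.0329 -0.3151] deg -1.8866419242930101 resid 0.000244677241474968 0.4980934871516602 0.529836703533499
[-0.3337 -0.3302]
handle y=k x+b [-0.0217 -0.3209] deg -1.240438813126104 resid 0.0002387734570488977 0.407249571092536 0.529836703533499
```

Ring at (0.5575,-0.333) with heading −1.24°, nut at (0.5357,0.1052) with heading about −2.4°, so almost no re-orientation is needed. I'll grasp with the camera on the ring side.

Run:
```python
from h import *
th=np.radians(-1.24); u=np.array([np.cos(th),np.sin(th),0])
g=np.array([.5575,-.333,.036])-.107*u
q=down(-np.pi/2+th)
p=get_obs()["position"]
bot.servo_line(p+[0,0,.03],velocity=.3)
bot.reach(g+[0,0,.10],q); hand.move_gripper(.045,110)
o=get_obs();print(o["joint_pos"],o["position"]-g)
c=snap("wrist","f_pre.png")
bot.servo_line(g,velocity=.12); o=get_obs();print(o["position"]-g,o["wrist_force"],o["ft_torque"])
hand.move_gripper(0.0,110); bot.dwell(.2)
o=get_obs();print(o["position"]-g,o["wrist_force"],o["ft_torque"],o["gripper_width"],o["time_s"])
c=snap("wrist","f_grip.png"); np.savez("eg.npz",**c); print(proj(c,g),proj(c,g+.107*u+[0,0,.01]))
```

```text
[-0.6357  0.3856  1.8719 -0.      0.884   0.9565] [0.0001 0.0001 0.1001]
[ 0.0004 -0.0003  0.0005] [ 0.3352 -0.9364  0.4344] [-0.0107  0.0086  0.0092]
[ 0.0004 -0.0003  0.001 ] [-0.952   0.4856  5.9035] [ 0.1422  0.1548 -0.0204] 0.011778324383434798 12.2917
[326.0148 275.747 ] [325.8603   1.1365]
```

View pics/f_grip.png

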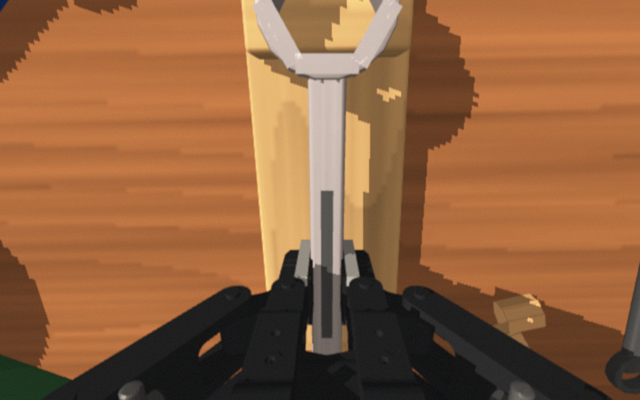

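View pics/f_pre.png

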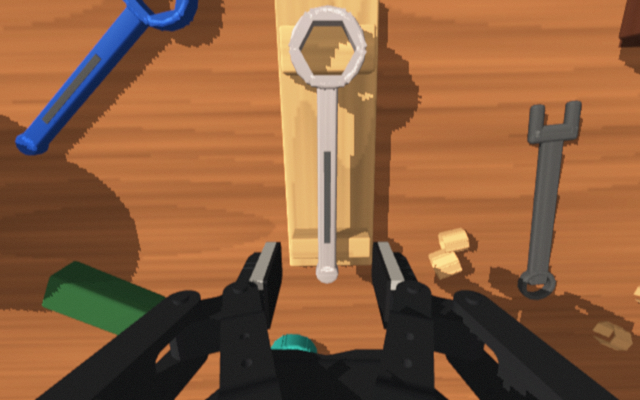

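The bar is held centrally, with the handle running up column ~327 and the near half of the ring visible at the top. I'll measure the camera's lateral bias from the held handle.

```bash
python3 - <<'E'
from h import *
c=np.load("eg.npz"); o=get_obs(); T=o["position"];M=R.from_quat(o["orientation"]).as_matrix()
h=cv2.cvtColor(c["frame"],cv2.COLOR_RGB2HSV)
for v in range(85,190,15):
    s=np.where((h[v,295:360,1]<60)&(h[v,295:360,2]>100))[0]+295
    P=onz(c,s.mean(),v,.044); print(v,s.min(),s.max(),(M.T@(P-T)))
# inner edge (flat) of hole at handle side, top z=.046 at row ~53?
for v in (53,55): print(M.T@(onz(c,327,v,.046)-T))
E
python3 -c "
import cv2;im=cv2.imread('pics/f_grip.png')[0:100,230:420];cv2.imwrite('pics/f_gz.png',cv2.resize(im,None,fx=4,fy=4,interpolation=0))"
```

```text
85 308 344 [-0.0811 -0.0069 -0.0002]
100 308 344 [-0.076  -0.0069 -0.0002]
115 309 344 [-0.0708 -0.0069 -0.0001]
130 309 343 [-0.0654 -0.007  -0.0002]
145 309 343 [-0.0599 -0.007  -0.0002]
160 309 343 [-0.0543 -0.007  -0.0002]
175 310 343 [-0.0484 -0.007  -0.0001]
[-0.0912 -0.0089  0.0001]
[-0.0906 -0.0089  0.0001]
```

View pics/f_gz.png

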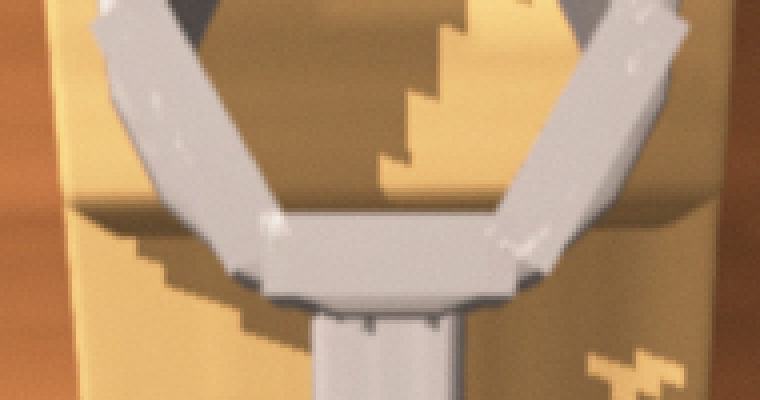

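The handle is within 0.2 mm of the tool plane, and the ring centre measures 107 mm from the TCP, as planned. I'll lift it and carry it to above the nut.

```bash
cat >> h.py <<'E'
NUT=np.array([.5357,.1052]); TN=np.radians(-2.4); RL=.107
def ringpose(phi,z,nut=None,rl=RL):
    """TCP pose with ring centred on nut, spanner heading phi, ring mid height z"""
    n=NUT if nut is None else nut
    u=np.array([np.cos(phi),np.sin(phi)]); p=n-rl*u
    return np.array([p[0],p[1],z-.001]),down(-np.pi/2+phi)
E
python3 - <<'E'
from h import *
p=get_obs()["position"]
bot.servo_line(p+[0,0,.05],velocity=.08); bot.servo_line(p+[0,0,.215],velocity=.25)
o=get_obs();print(o["wrist_force"],o["ft_torque"],o["gripper_width"],o["position"]-p)
P,q=ringpose(TN,.252); bot.reach(P,q); bot.dwell(.3)
o=get_obs();print(o["position"]-P,o["wrist_force"],o["ft_torque"],o["joint_pos"],o["time_s"])
c=snap("wrist","g_w.png"); np.savez("gw.npz",**c)
s=snap("scene","g_s.png",(290,120,430,240),5.5)
E
```

```text
[-0.1381  0.0293 -2.9859] [ 0.0322  0.1264 -0.0233] 0.011847896788508165 [-0.0008  0.0006  0.2134]
[ 0.0002 -0.0004 -0.    ] [-0.2618  0.8318 -2.5261] [-0.0483  0.1114  0.0341] [ 0.246   0.0603  2.0009 -0.      1.0805  1.8596] 15.85
```

View pics/g_w.png

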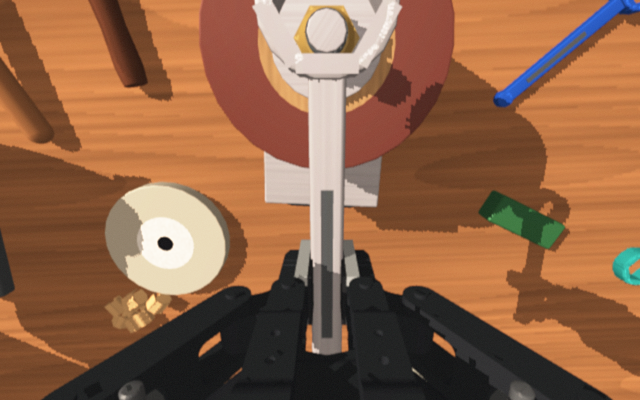

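View pics/g_s.png

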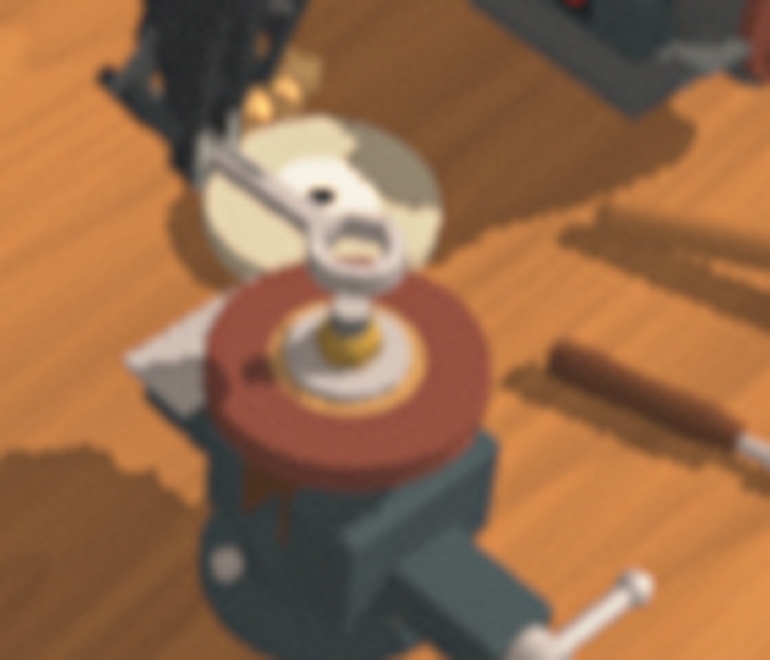

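The ring hangs level above the stub, and the nut is visible through the hole near (327,28). I'll zoom in to check centring and angle.

Run:
```python
from h import *
c=np.load("gw.npz");im=c["frame"][0:100,240:415,::-1];cv2.imwrite('pics/g_z.png',cv2.resize(im,None,fx=4.5,fy=4.5,interpolation=0))
print(proj(c,[*NUT,.214]),proj(c,[*NUT,.2]),proj(c,[*NUT,.182]))
```

```text
[325.6124  30.5987] [325.6945  36.4718] [325.7817  42.7098]
```

View pics/g_z.png

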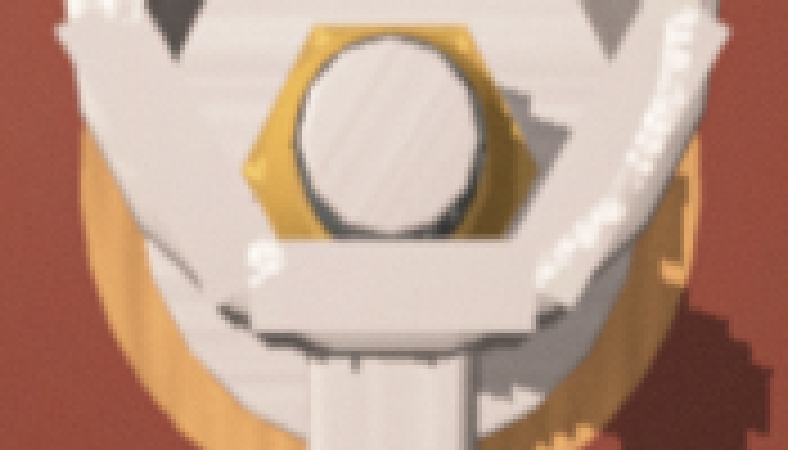

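The nut's flats are parallel to the spanner's, and the axis is about 0.4 mm off, so I'll correct that. I'll descend in steps and watch the force.

```bash
sed -i 's/NUT=np.array.*; TN/NUT=np.array([.5359,.1049]); TN/' h.py
python3 - <<'E'
from h import *
F0=get_obs(); f0=F0["wrist_force"];t0=F0["ft_torque"]
for z,v in [(.225,.1),(.212,.06),(.206,.03),(.202,.02),(.199,.02),(.196,.02),(.193,.02),(.1915,.02),(.1905,.02)]:
    P,q=ringpose(TN,z); bot.servo_line(P,q,velocity=v); o=get_obs()
    f=o["wrist_force"]-f0; print(z,"dz",o["position"][2]-P[2],"F",f,"M",o["ft_torque"]-t0,round(o["time_s"],2))
    if np.linalg.norm(f)>9: print("stop");break
np.savez("tare.npz",f=f0,t=t0)
snap("wrist","h_w.png",(230,0,420,110),4);snap("scene","h_s.png",(290,120,430,240),5.5)
E
```

```text
0.225 dz -0.00014815342523002983 F [-0.6013 -0.2124 -0.3076] M [ 0.0011 -0.004  -0.0511] 16.37
0.212 dz -0.00029020135173962736 F [-0.972  -0.3522 -0.302 ] M [-0.0164 -0.0092  0.0118] 16.73
0.206 dz -0.00014901604807790458 F [-0.916  -1.0081  0.0508] M [ 0.0094 -0.007  -0.0223] 17.08
0.202 dz -0.00012434692974899741 F [-0.8942 -0.6183 -0.7934] M [ 0.0027  0.0518 -0.0089] 17.43
0.199 dz -0.0001532769214162566 F [-0.7023  0.1984 -1.3753] M [ 0.0112  0.0656 -0.0564] 17.73
0.196 dz -0.00016913669186160996 F [-0.8088 -0.9365 -0.3235] M [ 0.0032 -0.0429 -0.0106] 18.03
0.193 dz -0.0001498972493665096 F [-0.0529  0.5614  0.1984] M [-0.0127 -0.0147  0.0033] 18.33
0.1915 dz -8.00955164777517e-05 F [-1.905   0.1729 -0.0867] M [0.0373 0.0568 0.0235] 18.58
0.1905 dz -1.9486507755628324e-05 F [-0.8425 -0.4165 -0.4299] M [-0.0288 -0.0287 -0.0703] 18.83
```

View pics/h_w.png

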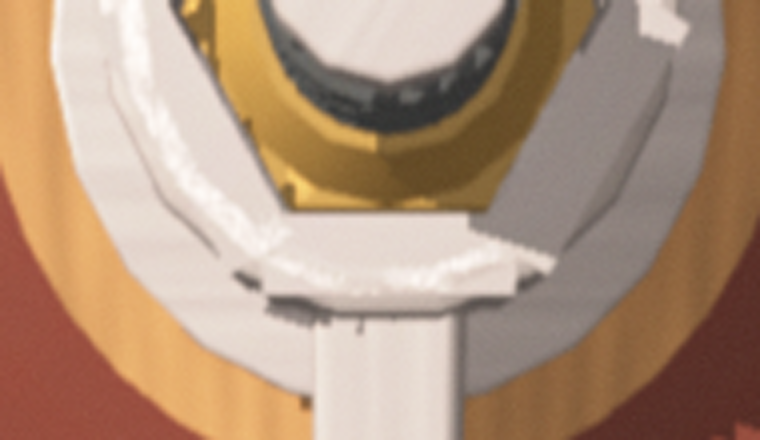

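View pics/h_s.png

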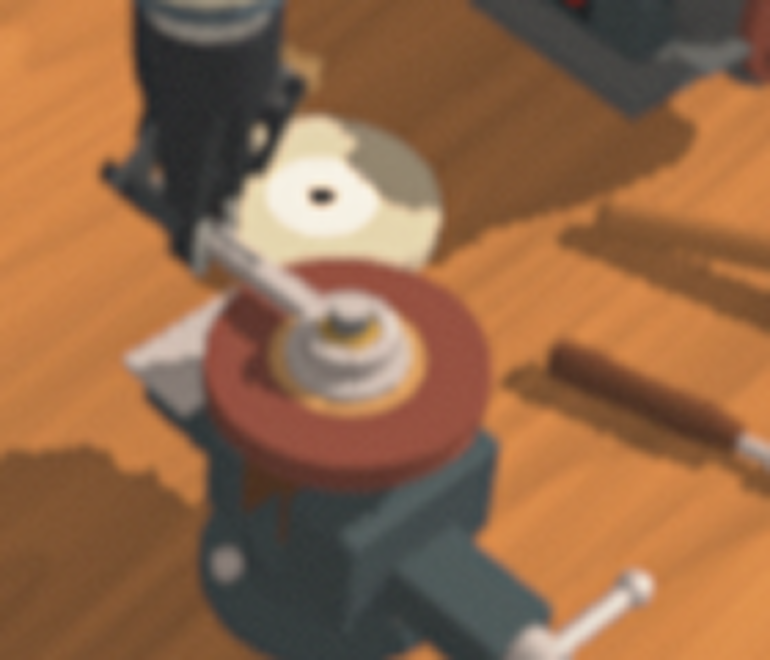

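The ring slid on with no force. I'll lower it to contact with the flange and then do the ordinary-way (anticlockwise) feel in small steps.

```bash
cat >> h.py <<'E'
def wrench(n=8,tare=True):
    W=[]
    for _ in range(n):
        bot.dwell(.012); o=get_obs(); W.append(np.r_[o["wrist_force"],o["ft_torque"],o["position"]])
    w=np.mean(W,0)
    if tare: t=np.load("tare.npz"); w[:3]-=t["f"]; w[3:6]-=t["t"]
    return w
def torque(w):
    r=w[6:8]-NUT; return r[0]*w[1]-r[1]*w[0]+w[5]
E
python3 - <<'E'
from h import *
z=.1905
w0=wrench(); np.savez("tare2.npz",w=w0); print("base",w0[:6],torque(w0))
for z in (.1900,.1896,.1892,.1888,.1884,.188):
    P,q=ringpose(TN,z); bot.servo_line(P,q,velocity=.02); w=wrench(); print(z,w[:6]-w0[:6],w[8]-P[2])
    if (w-w0)[2]>2.5: break
print(get_obs()["time_s"])
open("z.txt","w").write(str(z))
E
```

```text
base [-0.412  -0.3827 -0.1143 -0.0026 -0.0447 -0.0252] 0.017526599686192596
0.19 [-0.0806  0.2876  0.5941 -0.021  -0.0792 -0.0026] 5.966681839397747e-05
0.1896 [-0.1857  0.5468  1.7545 -0.0184 -0.1148 -0.0103] 9.60491756748505e-05
0.1892 [-0.5035  0.1365  3.1658 -0.0141 -0.1909 -0.0114] 0.00010324277268053406
19.95
```

Contact came at about 0.190, so the ring is fully home on the flange. Next is the gentle anticlockwise feel.

```bash
cat >> h.py <<'E'
def turn_to(d0,d1,z,step=1.0,lim=.85,v=.02,quiet=False,plateau=None):
    """turn heading offset deg d0->d1 in steps, stopping if |torque|>lim"""
    log=[]; s=np.sign(d1-d0); d=d0
    while (d1-d)*s>1e-6:
        d=d+s*min(step,abs(d1-d)); P,q=ringpose(TN+np.radians(d),z); bot.servo_line(P,q,velocity=v)
        w=wrench(6); T=torque(w)-torque(np.load("tare2.npz")["w"]); log.append((d,T))
        if not quiet: print(round(d,2),"T",round(T,3),"F",w[:3],"M",w[5])
        if abs(T)>lim: print("LIMIT",d,T); break
    print("t",get_obs()["time_s"]); return d,log
E
python3 - <<'E'
from h import *
P,q=ringpose(TN,.1896); bot.servo_line(P,q,velocity=.02)
d,log=turn_to(0,12,.1896,1.0,.72)
open("d.txt","w").write(str(d))
snap("wrist","i_w.png",(230,0,420,110),4)
E
```

```text
1.0 T 0.026 F [-0.4997 -0.2775  2.3606] M 0.01216359590676842
2.0 T -0.067 F [-0.9671  0.2036  2.3341] M -0.028190146082133438
3.0 T -0.045 F [-0.6593  0.1172  2.1554] M -0.013926613224434326
4.0 T 0.028 F [-0.6644 -0.6133  2.3526] M -0.01838561008192133
5.0 T -0.04 F [-0.4671 -0.1309  2.0498] M -0.03456075903055619
6.0 T -0.051 F [-0.3262  0.3146  2.2664] M 0.002241585871408016
7.0 T -0.134 F [-0.299   0.8625  2.0002] M -0.022114729340759476
8.0 T -0.295 F [0.4181 2.226  1.9652] M -0.044866536169007085
9.0 T -0.417 F [-0.1134  3.3453  2.3605] M -0.04297728431289582
10.0 T -0.585 F [0.1091 4.7327 2.4543] M -0.06707096964215774
11.0 T -0.671 F [-0.1121  5.3463  2.262 ] M -0.08648329994080516
12.0 T -0.805 F [-0.2928  6.413   2.6409] M -0.10544527643169199
LIMIT 12.0 -0.8046339412190764
t 23.8
```

View pics/i_w.png

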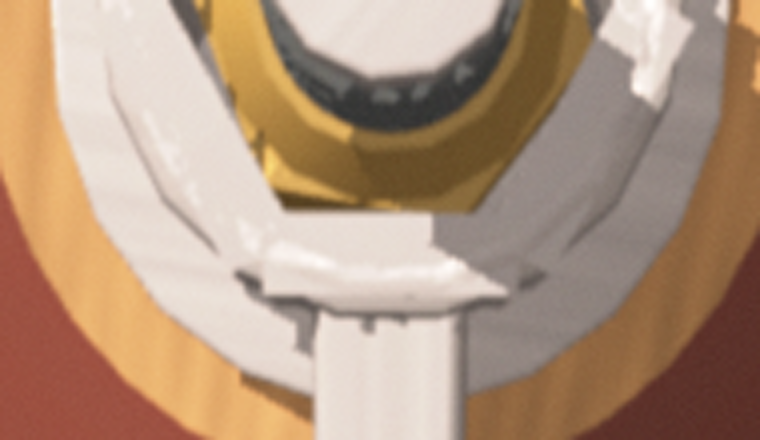

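Torque rises past 0.55 to 0.80 N·m with no plateau, so it firms up. The thread is left-handed and I stop there.

A clockwise turn from this heading would run joint 6 into its limit (~3.02). So I'll ease off, lift, re-seat the spanner one flat (60°) anticlockwise, and undo clockwise from there.

Run:
```python
from h import *
for d in (9,6,3,0):
    P,q=ringpose(TN+np.radians(d),.1896); bot.servo_line(P,q,velocity=.03)
w=wrench();print("T",torque(w)-torque(np.load("tare2.npz")["w"]),w[:6])
for z,v in ((.2,.03),(.245,.1)):
    P,q=ringpose(TN,z); bot.servo_line(P,q,velocity=v)
P,q=ringpose(TN+np.radians(30),.247); print(kinematics.solve_ik(P,q)); bot.reach(P,q)
P,q=ringpose(TN+np.radians(60),.245); bot.reach(P,q); bot.dwell(.3)
o=get_obs();print(o["position"]-P,o["joint_pos"],o["time_s"]); 
w=wrench(8,False);print(w[:6]); np.savez("tare.npz",f=w[:3],t=w[3:6])
c=snap("wrist","j_w.png",(230,0,420,110),4); np.savez("jw.npz",**c)
print(proj(c,[*NUT,.214]))
```

```text
T -0.029814788260991383 [-0.7663  0.1484  2.4034  0.0417 -0.2001  0.0003]
[ 0.1214  0.0692  2.0033 -0.      1.069   1.2105]
[-0.0002  0.0004  0.0001] [0.028  0.1278 1.9415 0.0001 1.0722 0.5938] 27.9583
[ 0.089   0.2485 -2.9461 -0.1004  0.0618  0.0202]
[325.9918  26.6405]
```

View pics/j_w.png

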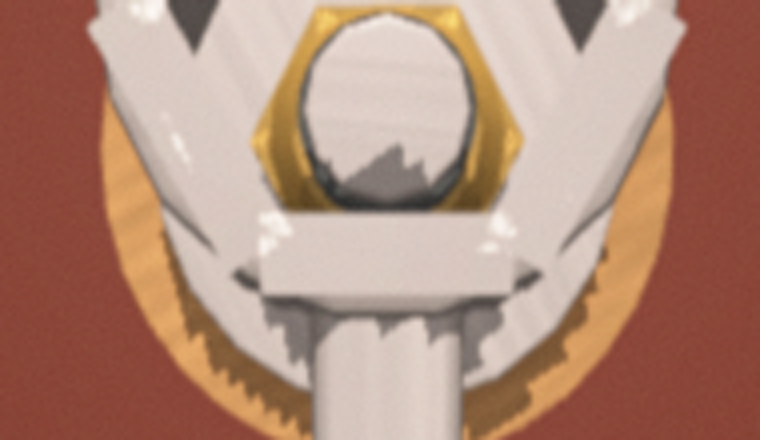

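The view shows the stub and handle both at column 327 with the flats parallel, so it's centred. I'll lower it again with force checks.

Run:
```python
from h import *
D=60
for z,v in [(.225,.1),(.212,.06),(.204,.04),(.200,.02),(.196,.03),(.193,.03),(.1905,.02)]:
    P,q=ringpose(TN+np.radians(D),z); bot.servo_line(P,q,velocity=v); o=get_obs()
    w=wrench(3); print(z,w[:6])
    if np.linalg.norm(w[:3])>9: print("stop");raise SystemExit
w0=wrench(); np.savez("tare2.npz",w=w0)
for z in (.1900,.1896,.1892,.1888):
    P,q=ringpose(TN+np.radians(D),z); bot.servo_line(P,q,velocity=.02); w=wrench(6); print(z,(w-w0)[:6])
    if (w-w0)[2]>2: break
P,q=ringpose(TN+np.radians(D),.1895); bot.servo_line(P,q,velocity=.02)
d,log=turn_to(D,D-14,.1895,1.0,.85,v=.025)
open("d.txt","w").write(str(d))
```

```text
0.225 [ 0.1934 -0.0901  0.4521  0.0112  0.0077 -0.0188]
0.212 [-0.0521 -0.1792  0.5729 -0.0047 -0.0145 -0.0169]
0.204 [ 0.3601  0.1016  0.5275 -0.0094  0.0053 -0.0075]
0.2 [-0.1315 -0.3744  0.3389  0.0019  0.0002 -0.034 ]
0.196 [ 0.0413 -0.0952  0.5599 -0.0084 -0.0049 -0.0531]
0.193 [-0.4009  0.1859  0.5768  0.0182 -0.004  -0.0288]
0.1905 [ 0.0895 -0.3812  0.8658  0.0139 -0.012  -0.0186]
0.19 [ 0.0033  0.0644  0.612   0.0432 -0.0552 -0.0365]
0.1896 [-0.0033 -0.1046  2.066   0.0931 -0.0502 -0.0082]
59.0 T -0.005 F [-0.064  -0.3363  2.731 ] M -0.03214222446614063
58.0 T 0.019 F [-0.3014 -0.3735  3.0321] M 0.010778815627310062
57.0 T -0.007 F [-0.409  -0.0911  2.7691] M 0.010858450906829343
56.0 T 0.026 F [-0.2083 -0.1592  3.0928] M 0.021523566758174302
55.0 T -0.012 F [0.0379 1.1952 2.9002] M 0.04936629661596534
54.0 T 0.023 F [0.2736 1.3038 2.9594] M 0.07417723744956786
53.0 T 0.1 F [1.1361 1.6019 3.0864] M 0.1022816574086896
52.0 T 0.19 F [1.7196 1.1388 2.6496] M 0.11554477968184684
51.0 T 0.294 F [2.2902 0.3681 2.8176] M 0.12353362842554844
50.0 T 0.466 F [ 3.6376 -0.4807  2.7538] M 0.1309804615219218
49.0 T 0.468 F [ 4.1047 -0.6197  3.0297] M 0.09056198316715389
48.0 T 0.546 F [ 4.7991 -0.9418  3.2303] M 0.09570060398999987
47.0 T 0.507 F [ 4.5684 -0.8979  3.2236] M 0.08309284271056003
46.0 T 0.561 F [ 4.847  -1.2279  3.2179] M 0.09529642398967918
t 35.5917
```

Torque plateaus at about 0.55 N·m from d≈49° onward, so the nut is giving clockwise. I'll continue to just over an eighth of a turn.

Run:
```python
from h import *
d,log=turn_to(46,-1,.1895,3.0,.95,v=.03)
# ease off into the middle of the play
for x in (2,5,7):
    P,q=ringpose(TN+np.radians(x),.1895); bot.servo_line(P,q,velocity=.03)
w=wrench();print("T",torque(w)-torque(np.load("tare2.npz")["w"]),w[:6])
c=snap("wrist","k_w.png",(230,0,420,110),4)
```

```text
43.0 T 0.548 F [ 4.9714 -0.981   2.8216] M 0.10949508535721852
40.0 T 0.489 F [ 5.155 -0.862  3.241] M 0.06683466303271489
37.0 T 0.529 F [ 5.0335 -1.4057  3.2892] M 0.08630273431709119
34.0 T 0.527 F [ 4.8915 -1.7847  3.0878] M 0.07700086440494662
31.0 T 0.506 F [ 5.0042 -1.7785  3.1846] M 0.07013971104204429
28.0 T 0.52 F [ 5.075  -2.0919  2.8953] M 0.07038725590320641
25.0 T 0.467 F [ 5.0586 -1.9813  2.8217] M 0.05049754868013881
22.0 T 0.573 F [ 5.2411 -2.6318  3.0337] M 0.10620717215409897
19.0 T 0.486 F [ 5.3114 -2.2358  3.1324] M 0.0812033831867954
16.0 T 0.5 F [ 5.1409 -2.5917  3.5477] M 0.08724270951798309
13.0 T 0.54 F [ 5.2628 -3.2998  3.5105] M 0.07527461003685207
10.0 T 0.497 F [ 5.0569 -3.1734  3.2356] M 0.07515700995709243
7.0 T 0.549 F [ 5.3318 -3.4761  3.4492] M 0.11775893899409712
4.0 T 0.477 F [ 5.1614 -3.2497  4.1585] M 0.09926293014786416
1.0 T 0.512 F [ 4.9564 -3.5961  3.7425] M 0.12490208455719193
-1.0 T 0.456 F [ 4.8941 -3.2732  3.602 ] M 0.12223772362057295
t 41.6667
T 0.04659553464617981 [ 1.2806 -0.2539  3.5271  0.125  -0.4619 -0.004 ]
```

View pics/k_w.png

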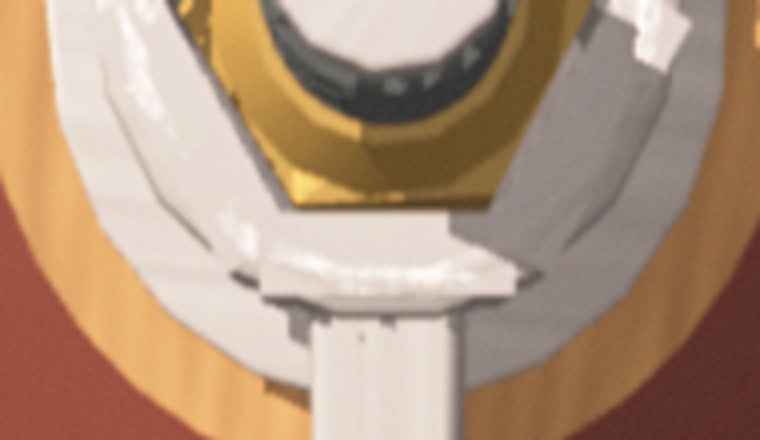

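The undo went smoothly at ~0.5 N·m, and the nut has turned about 50°. I'll lift off and check the nut's angle through the ring.

Run:
```python
from h import *
P,q=ringpose(TN+np.radians(9),.1895); bot.servo_line(P,q,velocity=.03)
for z,v in ((.193,.03),(.202,.05),(.25,.12)):
    P,q=ringpose(TN+np.radians(9),z); bot.servo_line(P,q,velocity=v); w=wrench(4); print(z,w[:6])
bot.dwell(.2)
c=snap("wrist","l_w.png",(230,0,420,110),4); np.savez("lw.npz",**c)
h=cv2.cvtColor(c["frame"],cv2.COLOR_RGB2HSV); o=get_obs(); T=o["position"];M=R.from_quat(o["orientation"]).as_matrix()
for v in (85,115,145,175):
    s=np.where((h[v,295:360,1]<60)&(h[v,295:360,2]>100))[0]+295
    print(v,s.min(),s.max(),M.T@(onz(c,s.mean(),v,T[2]+.007)-T))
print(o["time_s"],o["gripper_width"])
```

```text
0.193 [-0.3912 -0.8     0.1054  0.1141  0.0555 -0.0319]
0.202 [-0.5572 -0.6025 -0.2479  0.0896  0.0205 -0.0199]
0.25 [-0.5322 -0.7022 -0.1662  0.0841  0.0625 -0.0053]
85 295 359 [-0.0809 -0.0071  0.0002]
115 308 344 [-0.0707 -0.0071 -0.0001]
145 309 344 [-0.0598 -0.0071  0.    ]
175 295 359 [-0.0484 -0.0071  0.0002]
44.5 0.011469755719503334
```

View pics/l_w.png

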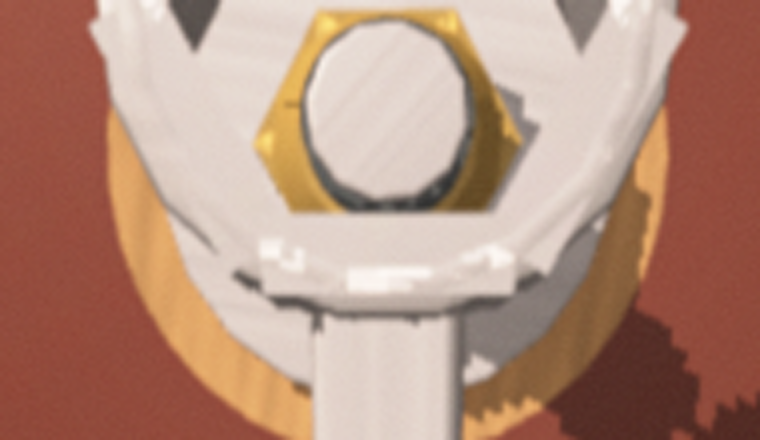

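The nut is parallel to the ring at d=9°, so it turned about 51° clockwise. The spanner hasn't shifted in the pads. I'll return it to its rest.

Run:
```python
from h import *
th=np.radians(-1.24); u=np.array([np.cos(th),np.sin(th),0])
g=np.array([.5575,-.333,.037])-.107*u+np.array([.0004,-.0003,0])
q=down(-np.pi/2+th)
bot.reach(g+[0,0,.19],q); bot.servo_line(g+[0,0,.03],q,velocity=.2); bot.dwell(.3)
f0=wrench()
for z in (.012,.004,.002,.001,.0004,0,-.0004,-.0008):
    bot.servo_line(g+[0,0,z],q,velocity=.05 if z>.01 else .02); w=wrench(4); print(z,(w-f0)[:6],w[8]-g[2])
    if (w-f0)[2]>2.0: break
print(get_obs()["time_s"])
snap("wrist","m_w.png"); snap("scene","m_s.png",(170,240,310,360),5.5)
```

```text
0.012 [-0.0741  0.3044  0.4075 -0.0207 -0.0004 -0.0101] 0.011614866390158199
0.004 [-0.1375 -0.1651  0.3459 -0.0165 -0.0255  0.001 ] 0.00395501726569205
0.002 [ 0.0551 -0.1859  0.188  -0.023   0.0011  0.0014] 0.001926216595902988
0.001 [-0.0172 -0.2077  0.0687  0.0009  0.0023 -0.0053] 0.0009734684481713038
0.0004 [ 0.1069  0.0187  1.1549 -0.0314 -0.0732  0.0199] 0.00042632629284777845
0 [-0.0098  0.3012  0.9875 -0.039  -0.1075 -0.0219] 5.444985196307456e-05
-0.0004 [-1.8402  1.0167  8.1809  0.1307  0.1128 -0.018 ] -1.2977494286331437e-05
49.925
```

View pics/m_w.png

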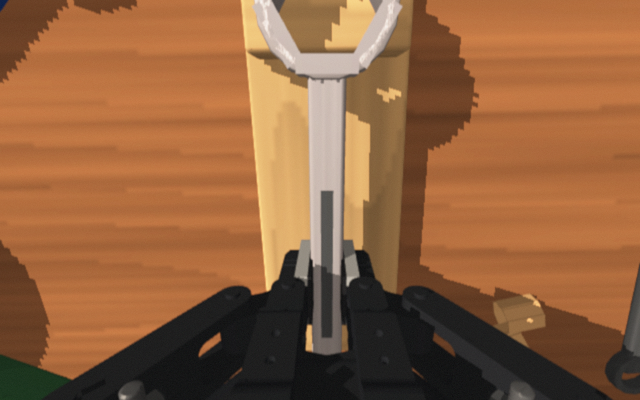

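View pics/m_s.png

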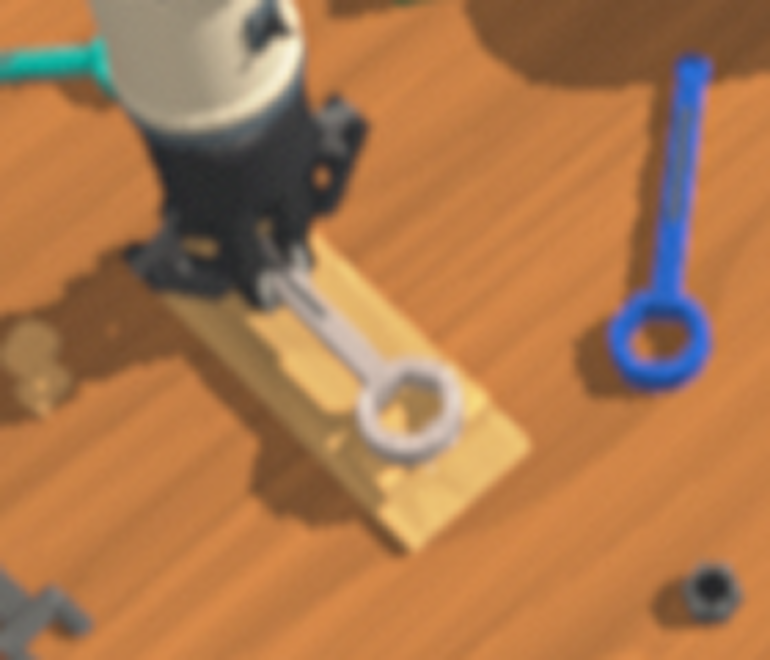

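The picture matches the one taken at the grasp, and contact was felt on both battens. I'll release, retreat straight up, and check.

Run:
```python
from h import *
hand.move_gripper(.03); hand.move_gripper(.05)
p=get_obs()["position"]
bot.servo_line(p+[0,0,.10],velocity=.12)
bot.servo_line(p+[-.07,0,.2],velocity=.3); bot.dwell(.2)
o=get_obs();print(o["time_s"],o["wrist_force"],o["gripper_width"])
snap("wrist","n_w.png"); c=snap("top","n_t.png",(250,120,470,270),3.6); s=snap("scene","n_s.png",(170,130,410,360),3.2)
```

```text
52.4167 [ 1.115   0.839  -0.7839] 0.05003990125996339
```

View pics/n_w.png

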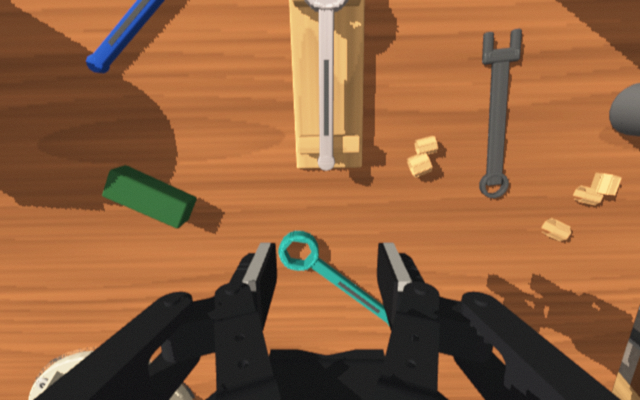

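View pics/n_s.png

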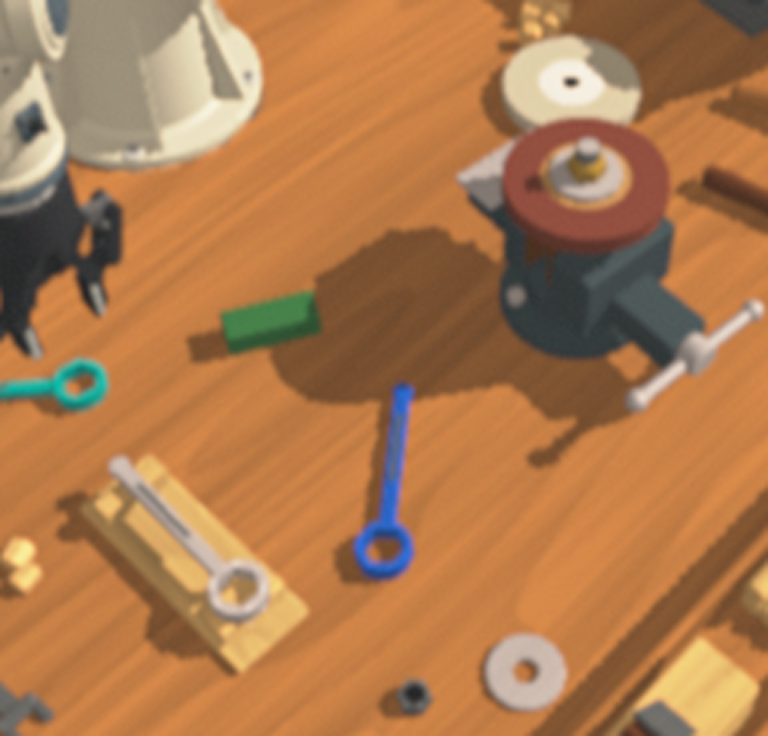

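The spanner's ring is at (244,314) in the scene picture, the same as at the start. Nothing else has moved and the gripper is clear.

```bash
python3 -c "
from workcell import hand_in,get_obs
print(get_obs()['time_s']); print(hand_in())"
```

```text
52.5667
the job is handed in; nothing more can be done
None
```

The nut is slackened: its thread is left-handed, and it came undone clockwise by about 51°, a little over an eighth of a turn. The job was handed in at 52.6 s of the 69 s allowed.

- **Feel:** With the ring home on the flange, I felt it anticlockwise first. It firmed up steadily to about 0.8 N m with no give, so I stopped there, below the 1.26 N m at which the arbor slips.
- **Undoing:** A clockwise turn from there would have taken the last joint to its limit. I lifted the spanner off, re-seated it fully home one flat (60°) round, and undid the nut clockwise. The drag stayed steady at about 0.5 N m.
- **Checks:** After lift-off the camera showed the nut lined up with the ring at the new angle, and the spanner had not shifted in the grip. It now lies flat on its rest; its ring is within about a pixel of where it started in the scene picture. The gripper is open and well clear.
- **Other things:** Those in the last pictures look unmoved. The mallet and most of the chisel were outside those views, but the arm never went near them. No check failed or disagreed. The arbor and nut joints were not read directly: the torques come from the wrist readings and the nut angle from the pictures.

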